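# Raise the pop-up worktop socket to its second stop and hold it

## Task

I want to plug the kitchen display into the lower socket of the pop-up tower in the worktop. Press its red release button gently so that the column springs up a little, take your finger off the button, then grip the column and pull it up, through the first stop, until it clicks in at the second stop. Finish while still holding it there so that I can push the plug in, and leave everything else on the worktop alone.

Things in the scene. Friction and masses are not known exactly. Their poses are not given: they have to be found in the camera images.
- socket_frame: Pop-up mains socket let into the worktop: flat brushed-aluminium plate, 158 x 88 mm, 6 mm high, fixed. Origin: on the worktop, at the centre of the square column opening. z is up; -x (roughly towards the robot; yaw within 0.5 rad) points from the opening to the red button. The plate spans x = -0.109 to 0.049, y = -0.044 to 0.044.
- tower (a joint): Rise of the socket column in m; it slides straight up. 0 = stowed flush, locked by the catch. Let go by the button, it springs up to 0.048 and rests loose. Pulled on: first stop 0.080 (clicks; some 10 N rides on over it), second stop: clicks in at 0.158, hard end at 0.163. Clicked in, it cannot sink. Let go between stops it slips back to the last click or 0.048.
- tower_top (a point): Centre of the top of the square socket column (52 x 52 mm, 0.3 to 0.5 kg, 4 to 8 N to draw up): black with a 12 mm aluminium band at the top, two round sockets in its front (-x) face; grip its plain parallel sides at y = -26 and +26 mm. Axes as socket_frame. 6 mm above the worktop while stowed (flush with the plate), 54 mm when sprung up, 166 mm at the second stop.
- release (a joint): How far in m the red release button is pushed straight down against its spring. 0 = up; past about 0.0048 it lets the column go; 0.007 = fully down. Takes about 2 N to start and 6 N to go fully down. It is linked to the catch: while the column is between stops the button stays sunk by about 0.004, and it pops up to 0 when the column clicks in at a stop.
- button_top (a point): Middle of the top of the red button pad, 24 x 34 mm (x by y), which stands 8 mm proud of the plate, 64 mm in front (-x) of the column's axis; 14 mm above the worktop while it is up. Light plastic, made for a fingertip: it does not stand more than 25 N.
- purple_mug: Bystander: purple mug, 82 mm across, 91 mm high, handle at the side. Origin: centre of its underside, like all bystanders.
- tea_box: Bystander: tea carton, 71 x 126 x 76 mm.
- jam_jar: Bystander: jam jar with white lid, 65 mm across, 94 mm high.
- oil_bottle: Bystander: oil bottle, 61 mm across, 268 mm high, at the back.
- spice_jar: Bystander: spice jar, 44 mm across, 105 mm high, at the back.
- salt_shaker: Bystander: glass shaker with grey top, 44 mm across, 90 mm high, at the back.

How it is judged (in metres and radians):
On the way, in this order (a step that is already met when the one before it is completed fails the run):
1. the red button is pressed down by the fingers (value of joint release above 0.004 m and contact force between the fingers and release above 0.5 N), for 0.05 s.
2. the column has sprung up (more than 35 mm), the button is no longer touched (value of joint tower above 0.035 m and contact force between the fingers and release below 0.2 N), for 0.2 s.
3. the fingers hold the column and have pulled it past the first stop (more than 95 mm) (value of joint tower above 0.095 m and contact force between the fingers and tower above 2 N), for 0.1 s.
At the end, for the whole second after the job is handed in: The column is up at its second stop (joint above 156 mm) and clicked in (button sprung back up, less than 2 mm down, and not touched), the fingers still grip it (contact force over 5 N, grasp point within 30 mm of the column's axis), and no bystander has moved more than 30 mm (value of joint tower above 0.156 m and value of joint release below 0.002 m and contact force between the fingers and tower above 5 N and horizontal distance between the grasp point and tower_top below 0.03 m and contact force between the fingers and release below 0.2 N and distance of each of purple_mug, tea_box, jam_jar, oil_bottle, spice_jar, salt_shaker from where it was at the start of the episode below 0.03 m); the arm keeps its last pose, push and grip.
It fails at once if the red button is pushed with more than 25 N (contact force between any of the fingers, the arm and release above 25 N).
It fails at once if a bystander is moved more than 30 mm (distance of any of purple_mug, tea_box, jam_jar, oil_bottle, spice_jar, salt_shaker from where it was at the start of the episode above 0.03 m).
It also fails if it takes over 45 s, if anything falls off the work surface, if the arm or the gripper's body presses on something with over 40 N, if the wrist force passes 120 N, or if a joint passes its speed limit or range.

## Robot

A 6-joint arm with a two-finger parallel gripper is mounted at the origin on a cart in front of the work surface, level with it; the furniture and walls round the work are solid. World frame = base frame: x ahead of the robot, y to its left, z up, the work surface at z = 0. Lengths are in m, angles in degrees, forces in N, time in s.
With the tool pointing down it reaches from about 0.3 to 0.75 m from the base axis. Payload 8.5 kg.
Tool frame: the origin (TCP) lies at the very end of the fingers, on their centre line; the grasp point (between the pads) lies 19 mm behind it (env.tcp_to_grasp is the distance from the TCP to the grasp point, in m); z points along the fingers, y is the line along which they close (so a half turn about z gives the same grasp; the last joint's range is limited). The gripper opens to 85 mm and grips with 20 to 120 N. Pads are 22 mm wide; open, the fingers measure 114 mm over their backs; the gripper's body (76 mm by 85 mm) begins 54 mm behind the grasp point. The pads swing forward as they close: fully open they stand 13 mm farther back than shut.
Start: joints at [54.357, 21.807, 74.336, -0, 83.858, -12.336], TCP at [0.218, 0.505, 0.231] pointing down, gripper open.
Joint ranges: [-178.18, 178.18], [-50.72, 133.34], [12.68, 142.11], [-81.47, 261.47], [9.98, 163.14], [-165.26, 165.26]. Speed limits (degrees/s): [136.94, 136.94, 180, 180, 180, 180].

## Interface

Orientations are given as a 3x3 rotation matrix whose columns are the frame's x, y, z axes.
In Python, from rig import status, get_image, env gives the robot as it stands.
- The arm moves only by the shell command python3 -m handwheel 'ROWS' [FORCE]. ROWS is text: rows parted by semicolons, each of 7 numbers parted by spaces: the shift along the world's x, y, z in cm, then the turn, a rotation vector about the world's x, y, z in degrees, then the opening, from 0 (shut) to 1 (fully open). In form: dx dy dz wx wy wz gripper; .... A call has 1 to 8 rows; each row is the pose to reach, as a shift and turn from the pose commanded when the call began; what a row does not reach only later rows make up. A row lasts 1/12 s, in which the tool goes at most 41.7 mm and 7.16 degrees, less where a joint would pass 70% of its speed; a pose out of reach is approached as far as the arm can. A call with a gripper value outside its range is refused whole. The fingers move at their own pace and stop on an object; FORCE is the grip in N (left out, the last holds). Time passes only in rows, so rows that repeat a pose let the fingers close. It gives the time, the measured TCP pose, the force, the opening and the grip force at its end, in the units of the state.
- status.observe(): the state, without advancing time (a new reading comes with each control period).
- get_image(name): name is "scene" or "top"; returns a dict with "color" (384x512x3 uint8, red, green, blue), "vertical_fov" (degrees; the focal length in pixels is half the picture's height over the tangent of half this angle, whatever the lens; pixels are square), "cx", "cy" (the principal point, pixels), "xyz" and "orientation" of the camera in the world. Camera axes: x right, y down, z forward; pixel columns grow to the right and rows downward; lengths in m; the calibration is good to about 2 mm. A picture is of the moment at which its call begins. There is no depth.
- env.close_job(): hands the job in; it is judged then, once.
The state is a dict: "time_s": time; "q": joint angles; "qvel": joint speeds; "joint_efforts": joint torques, N m; "position": TCP position; "tool_rot": TCP orientation; "ft_force": force on the tool from outside, world axes, zero at the start; "wrist_torque": the same for the moment, N m; "grip_width": finger opening in m; "gripper_force": force on a finger pad.
Only numpy, scipy, OpenCV 4.12 (cv2) and the standard library are available. Lean on these libraries where they do the work, as an engineer would, in place of code of your own. Each camera call takes 0.05 s, during which the arm holds its last target. There are 200 camera calls.

## Working session

There is one attempt and no reset: what is moved stays moved. The work goes in short steps, Python scripts to look and compute and a shell command to move; the robot and the scene stay as the last step left them, time stands still between calls to the robot, and variables do not carry over. Pictures are saved under pics/ and viewed, at most 10 in all, crops included, and the job is handed in when it is done.

```bash
mkdir -p pics; ls
python3 - <<'E'
from rig import status,get_image,env
import cv2,numpy as np
s=status.observe(); print(s); print(env.tcp_to_grasp)
ims=[]
for n in("scene","top"):
    i=get_image(n); print(n,i["vertical_fov"],i["cx"],i["cy"],i["xyz"],i["orientation"])
    cv2.imwrite(f"pics/{n}0.png",i["color"][:,:,::-1])
E
```

```text
pics
{'time_s': 0.0, 'q': array([ 5.43561889e+01,  2.18431115e+01,  7.43841752e+01,  3.81299804e-04,
        8.38567612e+01, -1.23354476e+01]), 'qvel': array([ 0.09447029, -0.03086403,  0.00144815,  0.03763936,  0.03535925,
        0.00486412]), 'joint_efforts': array([-3.28105425e-04, -4.48457694e+01, -2.31277317e+01, -2.09498030e-04,
        4.76677262e-03,  1.39490648e-06]), 'position': array([0.21745503, 0.50488283, 0.23069529]), 'tool_rot': array([[-9.18388212e-01,  3.95679607e-01, -8.60212170e-04],
       [ 3.95680413e-01,  9.18387499e-01, -1.18823825e-03],
       [ 3.19846460e-04, -1.43163311e-03, -9.99998924e-01]]), 'ft_force': array([-0.01213785, -0.49766827,  0.66867723]), 'wrist_torque': array([-0.03229023, -0.09304063,  0.01845062]), 'gripper_force': 0.0, 'grip_width': 0.08563928358599379}
0.0187
scene 51.657367447281864 250.50104282801468 192.92705769498602 [-0.19600871 -0.57942347  1.00528854] [[ 0.58191546 -0.57584042  0.57426667]
 [-0.81317647 -0.40255275  0.42035141]
 [-0.0108827  -0.71158913 -0.70251155]]
top 50.284472939921706 260.63270054309555 196.52770341090095 [0.38563555 0.01142305 1.29981874] [[ 0.00973041 -0.9851917   0.1711801 ]
 [-0.99959717 -0.01414768 -0.02460385]
 [ 0.02666131 -0.17087174 -0.9849325 ]]
```

View pics/scene0.png

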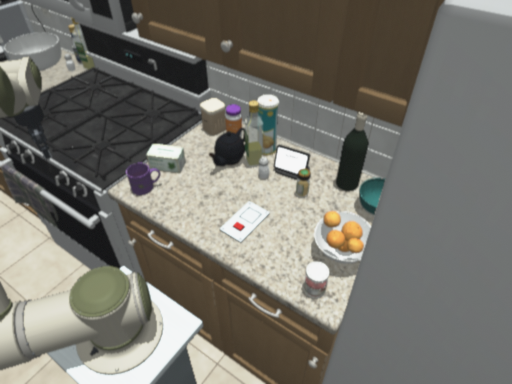

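View pics/top0.png

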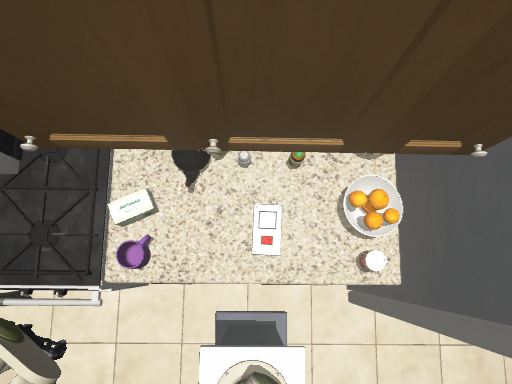

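The scene view shows the plate at about (245,221) with its red button at (239,227). The top view shows the plate at (267,229), the button at (267,240) and the opening at (268,219). The space around it is clear.

```bash
cat > h.py <<'E'
import numpy as np,cv2
def ray(i,u,v):
    f=i["color"].shape[0]/2/np.tan(np.radians(i["vertical_fov"])/2)
    d=np.array(i["orientation"])@np.array([(u-i["cx"])/f,(v-i["cy"])/f,1]); return np.array(i["xyz"]),d
def onz(i,u,v,z):
    o,d=ray(i,u,v); return (o+d*(z-o[2])/d[2])
def red(i,box):
    x0,y0,x1,y1=box; c=i["color"][y0:y1,x0:x1].astype(int)
    m=((c[...,0]>140)&(c[...,1]<80)&(c[...,2]<80)); v,u=np.nonzero(m); return u.mean()+x0,v.mean()+y0,m.sum()
def plate(i,box,t=200):
    x0,y0,x1,y1=box; c=i["color"][y0:y1,x0:x1]
    m=(c.min(2)>t).astype(np.uint8); m=cv2.morphologyEx(m,cv2.MORPH_OPEN,np.ones((3,3)))
    cs,_=cv2.findContours(m,cv2.RETR_EXTERNAL,cv2.CHAIN_APPROX_NONE); k=max(cs,key=cv2.contourArea)
    return k[:,0]+[x0,y0]
E
python3 - <<'E'
from rig import get_image
from h import *
for n,b in(("scene",(210,190,280,250)),("top",(240,195,295,265))):
    i=get_image(n); u,v,k=red(i,b); print(n,"red",u,v,k,onz(i,u,v,.0135).round(4))
    p=plate(i,b); q=np.array([onz(i,a,c,.006)[:2] for a,c in p],np.float32)
    print(cv2.minAreaRect(q))
    x0,y0,x1,y1=b
    cv2.imwrite(f"pics/c_{n}.png",cv2.resize(i["color"][y0:y1,x0:x1,::-1],None,fx=7,fy=7,interpolation=cv2.INTER_NEAREST))
E
```

```text
scene red 238.28125 226.34375 32 [ 0.4649 -0.0439  0.0135]
((0.5070154070854187, -0.037306394428014755), (0.09416571259498596, 0.16375049948692322), 87.79608154296875)
top red nan nan 0 [nan nan nan]
((0.5139055848121643, -0.053028929978609085), (0.17183496057987213, 0.11674091964960098), 0.6069133281707764)h.py:9: RuntimeWarning: Mean of empty slice.
  m=((c[...,0]>140)&(c[...,1]<80)&(c[...,2]<80)); v,u=np.nonzero(m); return u.mean()+x0,v.mean()+y0,m.sum()
  ret = ret.dtype.type(ret / rcount)
```

```bash
sed -i 's/m=((c\[...,0\]>140).*; v,u=/m=(c[...,0]-c[...,1:].max(2)>70); v,u=/' h.py
python3 - <<'E'
from rig import get_image
from h import *
for n,b,pb in(("scene",(228,215,250,237),(210,190,280,250)),("top",(256,230,280,250),(240,195,295,265))):
    i=get_image(n); u,v,k=red(i,b); print(n,"red",u,v,k,onz(i,u,v,.0135).round(4), i["color"][240,267] if n=="top" else "")
    for t in (215,225,235):
        p=plate(i,pb,t); q=np.array([onz(i,a,c,.006)[:2] for a,c in p],np.float32)
        print(t,cv2.minAreaRect(q))
E
```

```text
scene red 238.18 225.56 50 [ 0.4674 -0.0416  0.0135] 
215 ((0.5054801106452942, -0.03874616324901581), (0.09117022901773453, 0.1597810536623001), 87.79608154296875)
225 ((0.5059266686439514, -0.03874988481402397), (0.08592665940523148, 0.15815414488315582), 87.8602523803711)
235 ((0.47022658586502075, -0.03853975981473923), (0.08368071168661118, 0.0839114636182785), 87.86024475097656)
top red 266.3636363636364 239.63636363636363 77 [ 0.4722 -0.04    0.0135] [253  98  87]
215 ((0.5080091953277588, -0.04300103336572647), (0.09091481566429138, 0.1604837030172348), 88.01980590820312)
225 ((0.5062644481658936, -0.04098953679203987), (0.0879274532198906, 0.15687118470668793), 88.44426727294922)
235 ((0.5063605308532715, -0.041132085025310516), (0.08698822557926178, 0.15706221759319305), 88.10842895507812)
```

View pics/c_top.png

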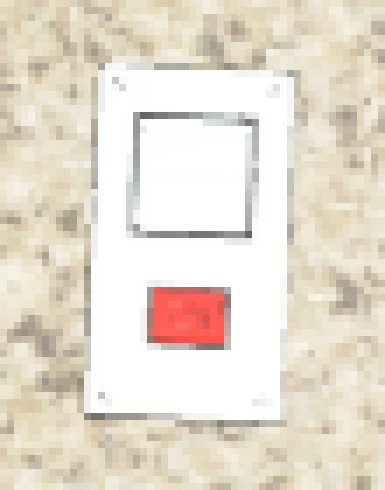

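The plate centre is at about (0.506, -0.040) with a yaw of about -2°. That puts the column at about (0.536, -0.041) and the button at about (0.472, -0.039). I'll move above the button with the fingers shut.

```bash
python3 -m handwheel '25.5 -54.4 -3 0 0 21.3 0;25.5 -54.4 -3 0 0 21.3 0;25.5 -54.4 -3 0 0 21.3 0;25.5 -54.4 -3 0 0 21.3 0;25.5 -54.4 -3 0 0 21.3 0;25.5 -54.4 -3 0 0 21.3 0;25.5 -54.4 -3 0 0 21.3 0;25.5 -54.4 -3 0 0 21.3 0' 30; python3 -c "
from rig import status
s=status.observe();print(s['position'],s['tool_rot'][:,1],s['q'])"
```

```text
time_s: 0.97
position: [0.3548, 0.212, 0.2154]
tool_rot: [[-0.999, 0.035, 0.001], [0.035, 0.999, 0.0], [-0.001, 0.0, -1.0]]
ft_force: [1.7, 0.6, 0.8]
grip_width: -0.0001
gripper_force: 0.0
[0.35476305 0.2120012  0.21540578] [3.46788666e-02 9.99398491e-01 1.82468217e-04] [ 1.43439064e+01  8.83089437e+00  9.57375619e+01  6.39434783e-04
  7.53964755e+01 -7.36689003e+01]
```

```bash
python3 -m handwheel '11.5 -24.8 -10 0 0 0 0;11.5 -24.8 -10 0 0 0 0;11.5 -24.8 -10 0 0 0 0;11.5 -24.8 -10 0 0 0 0;11.5 -24.8 -10 0 0 0 0;11.5 -24.8 -10 0 0 0 0;11.5 -24.8 -10 0 0 0 0;11.5 -24.8 -10 0 0 0 0'; python3 -m handwheel '0 0 0 0 0 0 0;0 0 0 0 0 0 0;0 0 0 0 0 0 0'
```

```text
time_s: 1.63
position: [0.4714, -0.0394, 0.1131]
tool_rot: [[-0.999, 0.04, -0.001], [0.04, 0.999, -0.001], [0.001, -0.001, -1.0]]
ft_force: [-1.1, -0.2, -0.5]
grip_width: 0.0002
gripper_force: 0.0
time_s: 1.88
position: [0.4691, -0.0332, 0.1158]
tool_rot: [[-0.999, 0.034, 0.0], [0.034, 0.999, 0.0], [-0.0, 0.0, -1.0]]
ft_force: [-0.2, 0.0, 1.4]
grip_width: -0.0002
gripper_force: 0.0
```

```bash
python3 -m handwheel '0.3 -0.6 -7.5 0 0 0 0;0.3 -0.6 -7.5 0 0 0 0;0.3 -0.6 -7.5 0 0 0 0;0.3 -0.6 -7.5 0 0 0 0;0.3 -0.6 -7.5 0 0 0 0'
python3 - <<'E'
from rig import get_image
import cv2
i=get_image("scene")["color"][150:270,160:320,::-1]
cv2.imwrite("pics/s1.png",cv2.resize(i,None,fx=5,fy=5,interpolation=cv2.INTER_CUBIC))
E
```

```text
time_s: 2.3
position: [0.4731, -0.0397, 0.0421]
tool_rot: [[-0.999, 0.034, 0.002], [0.034, 0.999, -0.001], [-0.002, -0.001, -1.0]]
ft_force: [0.3, -0.3, 0.4]
grip_width: 0.0
gripper_force: 0.0
```

View pics/s1.png

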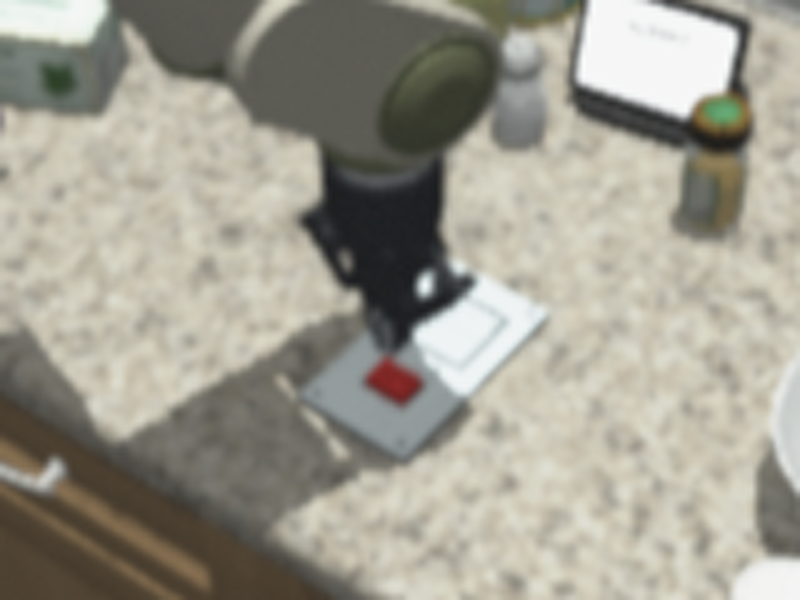

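The closed fingertip at (390,345) hovers just above the red button at (393,383), and it is aligned. I'll press slowly.

```bash
python3 -m handwheel '0 0 -1.2 0 0 0 0;0 0 -2.2 0 0 0 0;0 0 -2.5 0 0 0 0;0 0 -2.6 0 0 0 0;0 0 -2.7 0 0 0 0;0 0 -2.8 0 0 0 0'
```

```text
time_s: 2.85
position: [0.473, -0.0402, 0.0134]
tool_rot: [[-0.999, 0.035, 0.002], [0.035, 0.999, -0.001], [-0.002, -0.001, -1.0]]
ft_force: [-1.2, 1.1, 7.1]
grip_width: -0.0001
gripper_force: 3.4
```

```bash
python3 -m handwheel '0 0 -0.1 0 0 0 0;0 0 -0.2 0 0 0 0;0 0 -0.3 0 0 0 0;0 0 -0.3 0 0 0 0'
```

```text
time_s: 3.18
position: [0.473, -0.0402, 0.0102]
tool_rot: [[-0.999, 0.035, 0.002], [0.035, 0.999, -0.0], [-0.002, -0.0, -1.0]]
ft_force: [0.7, 0.6, 4.7]
grip_width: -0.0003
gripper_force: 2.1
```

```bash
python3 -m handwheel '0 0 -0.1 0 0 0 0;0 0 -0.2 0 0 0 0;0 0 -0.25 0 0 0 0;0 0 -0.25 0 0 0 0'
python3 - <<'E'
from rig import get_image
import cv2
i=get_image("scene")["color"][180:250,190:290,::-1]
cv2.imwrite("pics/s2.png",cv2.resize(i,None,fx=6,fy=6,interpolation=cv2.INTER_CUBIC))
E
```

```text
time_s: 3.52
position: [0.473, -0.0403, 0.0071]
tool_rot: [[-0.999, 0.035, 0.001], [0.035, 0.999, -0.0], [-0.001, -0.0, -1.0]]
ft_force: [1.7, 1.6, 3.9]
grip_width: -0.0002
gripper_force: 2.4
```

View pics/s2.png

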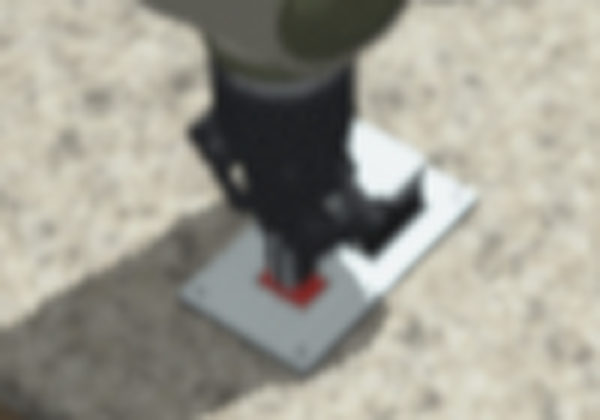

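The fingertip is on the red pad at about (290,285) and the pad looks pushed down, but the column is partly hidden. I'll lift off, open the gripper above and look.

```bash
python3 -m handwheel '0 0 3 0 0 0 0;0 0 7 0 0 0 0;-2 0 10 0 0 0 1;-2 0 10 0 0 0 1;-2 0 10 0 0 0 1;-2 0 10 0 0 0 1;-2 0 10 0 0 0 1'
python3 - <<'E'
from rig import get_image
import cv2,numpy as np
a=get_image("scene")["color"][170:250,190:290,::-1]
b=get_image("top")["color"][185:265,220:320,::-1]
cv2.imwrite("pics/s3.png",cv2.resize(np.hstack([a,b]),None,fx=4,fy=4,interpolation=cv2.INTER_CUBIC))
E
```

```text
time_s: 4.15
position: [0.4521, -0.0401, 0.1056]
tool_rot: [[-0.999, 0.035, -0.002], [0.035, 0.999, 0.001], [0.002, 0.001, -1.0]]
ft_force: [-0.4, -1.0, 0.7]
grip_width: 0.0605
gripper_force: 0.0
```

View pics/s3.png

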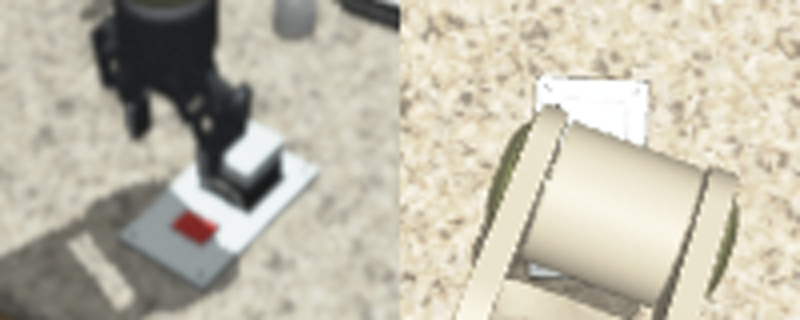

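The column is up at about (250,160) in the scene view and the button is free. I'll go above it with the gripper open, then descend.

```bash
python3 -m handwheel '8.4 -0.1 0 0 0 0 1;8.4 -0.1 0 0 0 0 1;8.4 -0.1 0 0 0 0 1;8.4 -0.1 0 0 0 0 1;8.4 -0.1 0 0 0 0 1;8.4 -0.1 0 0 0 0 1' 50
python3 - <<'E'
from rig import get_image
import cv2
i=get_image("scene")["color"][160:240,190:300,::-1]
cv2.imwrite("pics/s4.png",cv2.resize(i,None,fx=6,fy=6,interpolation=cv2.INTER_CUBIC))
E
```

```text
time_s: 4.75
position: [0.5354, -0.041, 0.1062]
tool_rot: [[-0.999, 0.035, -0.002], [0.035, 0.999, 0.001], [0.002, 0.0, -1.0]]
ft_force: [1.0, -0.2, -0.2]
grip_width: 0.0855
gripper_force: 0.0
```

View pics/s4.png

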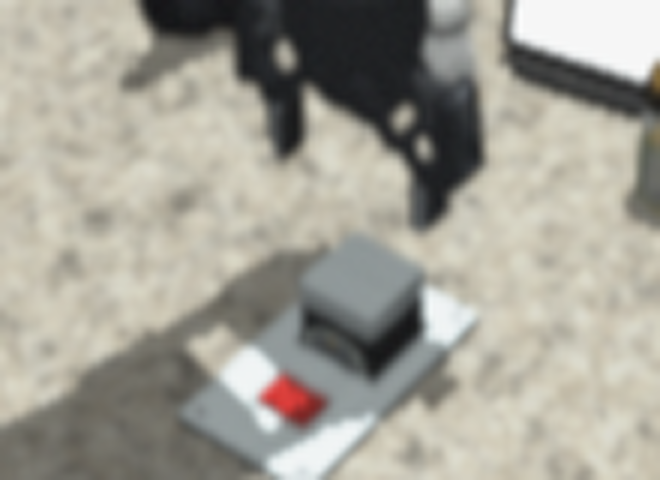

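The fingers at (287,150) and (425,220) straddle the column, whose top is at (362,275). I'll descend and grip.

```bash
python3 -m handwheel '0 0 -3 0 0 0 1;0 0 -5 0 0 0 1;0 0 -7 0 0 0 1;0 0 -8.5 0 0 0 1;0 0 -8.5 0 0 0 1;0 0 -8.5 0 0 0 1' 60;  python3 -m handwheel '0 0 0 0 0 0 0.4;0 0 0 0 0 0 0.4;0 0 0 0 0 0 0.4;0 0 0 0 0 0 0.4;0 0 0 0 0 0 0.4;0 0 0 0 0 0 0.4' 60
```

```text
time_s: 5.3
position: [0.5359, -0.0412, 0.0219]
tool_rot: [[-0.999, 0.035, -0.001], [0.035, 0.999, 0.0], [0.001, 0.0, -1.0]]
ft_force: [-0.8, 0.1, 0.8]
grip_width: 0.0854
gripper_force: 0.0
time_s: 5.8
position: [0.5369, -0.0426, 0.023]
tool_rot: [[-0.999, 0.035, 0.002], [0.035, 0.999, -0.002], [-0.002, -0.002, -1.0]]
ft_force: [-3.9, -7.8, 5.2]
grip_width: 0.0507
gripper_force: 68.0
```

```bash
python3 -m handwheel '0.1 -0.1 0 0 0 0 0;0.1 -0.1 0.8 0 0 0 0;0.1 -0.1 1.6 0 0 0 0;0.1 -0.1 2.4 0 0 0 0;0.1 -0.1 3.2 0 0 0 0;0.1 -0.1 4 0 0 0 0;0.1 -0.1 4.8 0 0 0 0;0.1 -0.1 5.5 0 0 0 0' 60; python3 -m handwheel '0 0 0 0 0 0 0;0 0 0 0 0 0 0'
```

```text
time_s: 6.47
position: [0.5368, -0.0426, 0.0773]
tool_rot: [[-0.999, 0.035, -0.001], [0.035, 0.999, -0.001], [0.001, -0.001, -1.0]]
ft_force: [-2.3, -5.7, -8.6]
grip_width: 0.051
gripper_force: 66.4
time_s: 6.63
position: [0.5368, -0.0426, 0.0779]
tool_rot: [[-0.999, 0.035, -0.001], [0.035, 0.999, -0.001], [0.001, -0.001, -1.0]]
ft_force: [-4.9, -5.3, -1.2]
grip_width: 0.0509
gripper_force: 67.4
```

```bash
python3 -m handwheel '0 0 1 0 0 0 0;0 0 2 0 0 0 0;0 0 3 0 0 0 0;0 0 4 0 0 0 0;0 0 4.8 0 0 0 0;0 0 5.3 0 0 0 0;0 0 5.5 0 0 0 0'; python3 -m handwheel '0 0 0.1 0 0 0 0;0 0 0.2 0 0 0 0;0 0 0.2 0 0 0 0'
```

```text
time_s: 7.22
position: [0.5368, -0.0426, 0.1328]
tool_rot: [[-0.999, 0.035, -0.001], [0.035, 0.999, -0.001], [0.001, -0.001, -1.0]]
ft_force: [-2.5, -6.3, -7.9]
grip_width: 0.0512
gripper_force: 66.7
time_s: 7.47
position: [0.5368, -0.0426, 0.1346]
tool_rot: [[-0.999, 0.035, -0.001], [0.035, 0.999, -0.001], [0.001, -0.001, -1.0]]
ft_force: [-4.5, -5.2, -2.1]
grip_width: 0.0511
gripper_force: 66.9
```

```bash
python3 -m handwheel '0 0 0.1 0 0 0 0;0 0 0.2 0 0 0 0;0 0 0.3 0 0 0 0;0 0 0.3 0 0 0 0'; python3 -m handwheel '0 0 0.1 0 0 0 0;0 0 0.2 0 0 0 0;0 0 0.2 0 0 0 0'
python3 - <<'E'
from rig import get_image
import cv2
i=get_image("scene")["color"][160:240,190:300,::-1]
cv2.imwrite("pics/s5.png",cv2.resize(i,None,fx=6,fy=6,interpolation=cv2.INTER_CUBIC))
E
```

```text
time_s: 7.8
position: [0.5368, -0.0426, 0.1375]
tool_rot: [[-0.999, 0.035, -0.001], [0.035, 0.999, -0.001], [0.001, -0.001, -1.0]]
ft_force: [-3.4, -5.2, -3.1]
grip_width: 0.0511
gripper_force: 66.9
time_s: 8.05
position: [0.5368, -0.0426, 0.1389]
tool_rot: [[-0.999, 0.035, -0.001], [0.035, 0.999, -0.001], [0.001, -0.001, -1.0]]
ft_force: [-1.7, -5.7, -7.7]
grip_width: 0.0511
gripper_force: 66.2
```

View pics/s5.png

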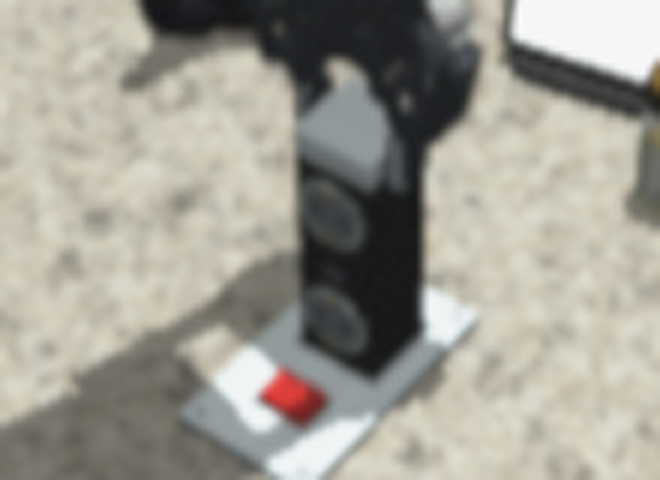

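Both sockets are out, at (335,215) and (335,318). I'll check that it has seated by pulling gently to the hard end.

```bash
python3 -m handwheel '0 0 0.1 0 0 0 0;0 0 0.15 0 0 0 0;0 0 0.15 0 0 0 0;0 0 0.15 0 0 0 0'
python3 - <<'E'
from rig import get_image
from h import *
i=get_image("scene"); print(red(i,(228,215,250,237)))
for f in("s4","s5"):
    c=cv2.imread(f"pics/{f}.png")[330:462,228:360,::-1].astype(int)
    v,u=np.nonzero(c[...,0]-c[...,1:].max(2)>70); print(f,len(u)/36,(u.mean()+228)/6+190,(v.mean()+330)/6+160)
E
```

```text
time_s: 8.43
position: [0.5367, -0.0426, 0.1393]
tool_rot: [[-0.999, 0.035, -0.002], [0.035, 0.999, -0.001], [0.002, -0.001, -1.0]]
ft_force: [1.2, -5.4, -16.9]
grip_width: 0.051
gripper_force: 66.5
(np.float64(237.97916666666666), np.float64(225.35416666666666), np.int64(48))
s4 41.02777777777778 238.25242608891898 226.40848566914917
s5 45.69444444444444 238.3564336372847 225.78622087132726
```

The force climbs while z stalls, so it is at the hard end, and the button has risen in the image: it has clicked in. I'll ease the pull slightly and hand in.

```bash
python3 -m handwheel '0 0 -0.1 0 0 0 0;0 0 -0.2 0 0 0 0;0 0 -0.2 0 0 0 0;0 0 -0.2 0 0 0 0'; python3 -c "
from rig import env
print(env.close_job())"
```

```text
time_s: 8.82
position: [0.5368, -0.0426, 0.1387]
tool_rot: [[-0.999, 0.035, -0.001], [0.035, 0.999, -0.001], [0.001, -0.001, -1.0]]
ft_force: [-3.7, -5.1, -5.8]
grip_width: 0.051
gripper_force: 68.1
the job is handed in; nothing more can be done
None
```

The column is up and clicked in at its second stop, judging by the pull force and the raised button, and the gripper is still holding it; I handed the job in at about 8.8 s, and the hand-in returned no verdict.

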